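# Put a pickup shell on the changer and index it

## Robot

A 6-joint arm with a two-finger parallel gripper is mounted at the origin on the work surface. World frame = base frame: x ahead of the robot, y to its left, z up, the work surface at z = 0. Lengths are in m, angles in degrees, forces in N, time in s.
With the tool pointing down it reaches from about 0.4 to 0.825 m from the base axis. Payload 7 kg.
Tool frame: the origin (TCP) lies midway between the tips of the shut fingers; the grasp point (between the pads) lies r.tcp_to_grasp behind it (r.tcp_to_grasp is the distance from the TCP to the grasp point, in m); x points along the fingers, y is the direction in which the jaws open and shut, and the axes are right-handed (so a half turn about x gives the same grasp; the last joint's range is limited). The gripper opens to 88 mm and grips with 3 to 60 N. Pads are 19 mm wide; open, the fingers measure 130 mm over their backs; the gripper's body (78 mm by 193 mm) begins 47 mm behind the grasp point.
Start: joints at [91.106, 20.546, 0.682, 0, -70.136, -16.507], TCP at [0.179, 0.651, 0.227] pointing down, gripper open.
Joint ranges: [-176.03, 176.03], [-82.01, 121.73], [-58.28, 71.71], [-173.87, 95.51], [-174.79, -0.11], [-173.66, 173.66]. Speed limits (degrees/s): [136.94, 136.94, 172.46, 180, 180, 180].

## Interface

Orientations are given as [roll, pitch, yaw] about the fixed x, y, z axes, in that order (R = Rz(yaw) Ry(pitch) Rx(roll)).
In Python, from plant import r gives the robot as it stands.
- The arm moves only by the tool carry_out, never from a script. Its argument "moves" is a list of rows, each a list of 7 numbers: the shift along the world's x, y, z in mm, then the turn, a rotation vector about the world's x, y, z in rad, then the opening in per cent of the stroke, from 0 (shut) to 100 (fully open). In form: [[x, y, z, wx, wy, wz, claw], ...]. A call has 1 to 5 rows; each row is the pose to reach, as a shift and turn from the pose commanded when the call began; what a row does not reach only later rows make up. A row lasts 1/10 s, in which the tool goes at most 50 mm and 8.59 degrees, less where a joint would pass 70% of its speed; a pose out of reach is approached as far as the arm can. A call with a gripper value outside its range is refused whole. The fingers move at their own pace and stop on an object; "squeeze" is the grip in N (left out, the last holds). Time passes only in rows, so rows that repeat a pose let the fingers close. It gives the time, the measured TCP pose, the force and the opening at its end, in the units of the state.
- r.get_state(): the state, without advancing time (a new reading comes with each control period).
- r.capture(name): name is "scene" or "top" or "wrist"; returns the picture (400x640x3 uint8, blue, green, red); there is no depth.
- r.camera_params(name): a dict with "K" (3x3 intrinsics, pixels), "D" ([k1, k2, p1, p2, k3] as OpenCV has them; the pictures are not rectified), "rvec" (rotation vector, rad) and "tvec" (3), from world to camera coordinates, as OpenCV has them. Camera axes: x right, y down, z forward; pixel columns grow to the right and rows downward; lengths in m; the calibration is good to about 2 mm. A picture is of the moment at which its call begins: read the wrist's pose just before it. camera_params takes no time and is no camera call; for the wrist camera it gives the pose at the moment of the call.
- r.close_job(): hands the job in, once; it reports no verdict.
The state is a dict: "time_s": time; "joints": joint angles; "qd": joint speeds; "joint_torque": joint torques, N m; "tcp_pos": TCP position; "eef_rot": TCP orientation; "contact_force": force on the tool from outside, world axes, zero at the start; "moment": the same for the moment, N m; "gripper_width": finger opening in m.
Only numpy, scipy, OpenCV 4.12 (cv2) and the standard library are available. Lean on these libraries where they do the work, as an engineer would, in place of code of your own. Each camera call takes 0.05 s, during which the arm holds its last target. There are 200 camera calls.

## Task

Lay the loose pickup shell, right way up, centred lengthwise along the narrow raised wooden rest that stands at the brass index post of the pickup changer. Then turn the changer one place (60 degrees) anticlockwise as seen from above, so that the shell moves on and the next empty rest stands in line with the post. The two shells already on the changer must stay on their rests; leave the glass dome and the small brass adapter where they are.

Things in the scene. Friction and masses are not known exactly. Their poses are not given: they have to be found in the camera images.
- shell: Loose pickup shell, ~35 g, right way up: aluminium block 46 x 30 mm, top 24 mm up; its lowest 10 mm is a black guard 40 x 28 mm, flat below. Grip the aluminium (z 10-24 mm) across the 30 mm. Origin: centre of the underside. x along its length to the nose (wire finger lift to x +40, z 29 mm); round collar behind to x -37 mm; y across, z up. Its nose may point either way on the rest.
- rest0 (a point): Centre of the flat top of the empty wooden rest at the index post at the start; turns with the changer. Top 40 mm long (radial) x 22 mm wide, 55 mm above the desk, 33 mm above the plate; no neighbour within 35 mm. x along the rest towards the changer's axis, 85 mm away; z up. Six such rests, 60 degrees apart; the next empty one is 60 degrees clockwise (from above).
- rest1 (a point): Centre of the top face of the next rest, 60 degrees anticlockwise of rest0; a shell is parked on it. Same axes as rest0 (those of the changer, not along this rest).
- rest2 (a point): Centre of the top face of the rest 120 degrees anticlockwise of rest0; a shell is parked on it. Same axes as rest0.
- knob (a point): Middle of the changer's black bar knob, on its axis 101 mm above the desk: bar 56 mm long x 16 mm wide x 32 mm high (85 to 117 mm above the desk) on a 28 mm round steel hub, fixed to the turning plate. Bar's length along this point's x (same axes as rest0), width along y, z up.
- carousel (a joint): Angle of the changer, rad: 0 at the start with rest0 in line with the post, growing anticlockwise seen from above; one place on is 1.047; end stops at -0.12 and 2.3. Turns against light friction (0.06 N m) with no click stops, and stays where it is left. Round plate 220 mm across, top 22 mm above the desk.
- post (a point): Top of the fixed brass index post of the changer, 14 mm thick, 38 mm above the desk, 142 mm from the axis. Does not turn with the changer.
- parked1: Shell like the loose one, lying loose on rest1, nose outwards. Origin: centre of its underside, 55 mm above the desk; its top is 79 mm above the desk. x to the nose, z up.
- parked2: The same, lying loose on rest2. Nothing holds the shells on their rests: a jerky start or stop of the changer can tip them off, a smooth turn in about 2 s does not.
- dome: Clear glass dome, 84 mm across and 90 mm high with a small knob on top, loose on the desk. Origin: centre of its underside. Bystander.
- adapter: Small brass three-armed spider adapter, about 41 mm across and 5 mm thick, lying on the desk. Origin: centre of its underside. Bystander.
There are look-alikes about, which are no part of the job. What is shaped like the shell but blue is not meant.

How it is judged:
By the outcome, as a careful person would: the job done as asked, in the order asked, and still so for the second after the job is handed in, with the robot touching nothing.
It also fails if it takes over 61 s, if anything falls off the work surface, if the arm or the gripper's body presses on something with over 40 N, if the wrist force passes 120 N, or if a joint passes its speed limit or range.

## Working session

There is one attempt and no reset: what is moved stays moved. The work goes in short steps, Python scripts to look and compute and a tool call to move; the robot and the scene stay as the last step left them, time stands still between calls to the robot, and variables do not carry over. Pictures are saved under pics/ and viewed, about 8 in all and at most 12, crops included, and the job is handed in when it is done.

Besides the shell and the picture viewer there is one more tool, called after ">>>" as name([rows], argument=value, ...), one row to a line, values as JSON. carry_out: Moves the arm, as the interface text tells. Its arguments: {"type":"object","properties":{"moves":{"type":"array"},"squeeze":{"type":"number"}},"required":["moves"]}

```bash
ls; mkdir -p pics
python3 - <<'E'
from plant import r
import cv2
for n in ("scene","top","wrist"):
    im=r.capture(n); cv2.imwrite(f"pics/{n}0.png",im)
    p=r.camera_params(n); print(n,p["K"],p["rvec"],p["tvec"],p["D"])
a=cv2.imread("pics/scene0.png");b=cv2.imread("pics/top0.png")
print(r.get_state(), r.tcp_to_grasp)
E
```

```text
pics
scene [[420.41176465   0.         317.34107506]
 [  0.         420.41176465 197.16968094]
 [  0.           0.           1.        ]] [ 2.22745     1.10811919 -0.38024459] [-0.38595717 -0.29821891  1.39440174] [-0.03215812  0.          0.          0.          0.        ]
top [[497.44174703   0.         318.60293279]
 [  0.         497.44174703 207.38051191]
 [  0.           0.           1.        ]] [ 2.01964347 -2.20668205  0.22201215] [0.07312519 0.61757847 1.07033051] [-0.15614599  0.          0.          0.          0.        ]
wrist [[317.92109411   0.         325.28683916]
 [  0.         317.92109411 199.40702009]
 [  0.           0.           1.        ]] [-1.77664953  2.33033365  0.36393942] [ 0.67380495 -0.03816598  0.3923746 ] [-0.00919688  0.          0.          0.          0.        ]
{'time_s': 0.15, 'joints': array([ 9.11056041e+01,  2.05824531e+01,  6.46729200e-01, -1.23574203e-02,
       -7.01367504e+01, -1.65072515e+01]), 'qd': array([ 0.17052656, -0.14366433,  0.13870212,  0.12706773,  0.0593144 ,
       -0.04954861]), 'joint_torque': array([-1.55215079e-03, -5.83276820e+01,  2.93290204e+01,  7.00111315e+00,
        8.74130084e-03, -1.01436328e-04]), 'tcp_pos': array([0.17920703, 0.6504012 , 0.22584691]), 'eef_rot': array([ 97.40081356,  89.9266002 , -98.00503992]), 'contact_force': array([-0.27837174, -0.21604161, -0.00050984]), 'moment': array([ 0.01404644, -0.02030541, -0.05184495]), 'gripper_width': 0.08797609539459308} 0.0188
```

View pics/top0.png

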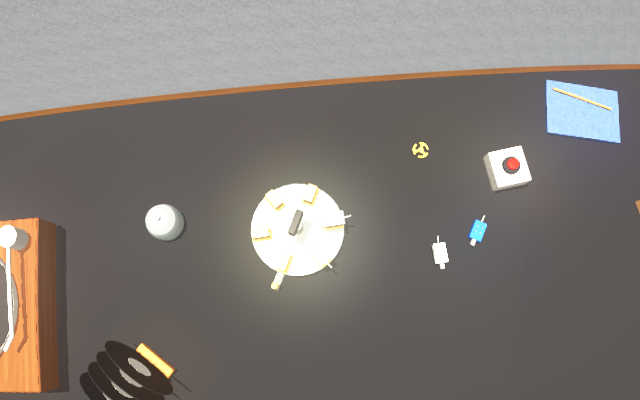

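View pics/scene0.png

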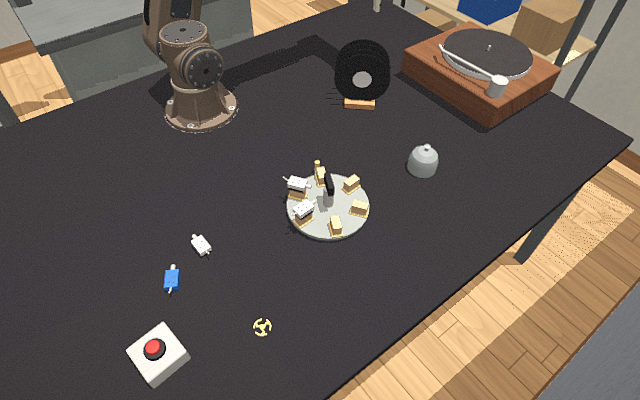

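The top view shows the changer centred near (297,229) with the post near (276,288), and the white loose shell near (440,253), wire nose up. The blue decoy is at (478,231), the adapter at (421,150) and the dome at (165,222). The scene view agrees: the shell is at (201,245).

```bash
cat > h.py <<'E'
import numpy as np, cv2
from plant import r
def ray(p,px):
    R=cv2.Rodrigues(np.array(p["rvec"],float))[0]; t=np.array(p["tvec"],float).ravel()
    u=cv2.undistortPoints(np.array(px,float).reshape(-1,1,2),np.array(p["K"]),np.array(p["D"])).reshape(-1,2)
    d=np.c_[u,np.ones(len(u))]@R
    return -R.T@t,d
def onz(p,px,z):
    c,d=ray(p,px); return c+d*((z-c[2])/d[:,2])[:,None]
def proj(p,X):
    return cv2.projectPoints(np.array(X,float).reshape(-1,1,3),np.array(p["rvec"],float),np.array(p["tvec"],float),np.array(p["K"]),np.array(p["D"]))[0].reshape(-1,2)
E
python3 - <<'E'
from h import *
im=cv2.imread("pics/top0.png");p=r.camera_params("top")
g=im.max(2); hsv=cv2.cvtColor(im,cv2.COLOR_BGR2HSV)
m=(g>110).astype(np.uint8)
n,l,s,c=cv2.connectedComponentsWithStats(m)
for i in range(1,n):
    x,y,w,h,a=s[i]
    if a>8 and 120<x<520 and y>100: print(s[i],c[i].round(1),onz(p,[c[i]],.022)[0].round(4))
# plate fit
cs,_=cv2.findContours((g>90).astype(np.uint8),cv2.RETR_EXTERNAL,cv2.CHAIN_APPROX_NONE)
cc=max([k for k in cs if cv2.pointPolygonTest(k,(297.,240.),False)>=0],key=cv2.contourArea)
P=onz(p,cc.reshape(-1,2),.022)[:,:2]
from scipy.optimize import least_squares
f=least_squares(lambda q:np.hypot(*(P-q[:2]).T)-q[2],[*P.mean(0),.11],loss="soft_l1",f_scale=.001);print("plate",f.x)
z=cv2.resize(im[165:305,235:355],None,fx=5,fy=5,interpolation=cv2.INTER_CUBIC)[:600]
s2=cv2.resize(im[225:275,420:460],None,fx=5,fy=5,interpolation=cv2.INTER_CUBIC)
o=np.zeros((600,800,3),np.uint8);o[:,:600]=z[:600];o[:250,600:]=s2;cv2.imwrite("pics/c1.png",o)
E
```

```text
[ 470  129   84   82 4905] [511.6 168.8] [ 0.6847 -0.4643  0.022 ]
[412 141  17  18 190] [420.3 149.6] [ 0.7517 -0.2425  0.022 ]
[  210   145   177   175 23077] [299.  232.6] [0.5743 0.0688 0.022 ]
[ 145  203   39   38 1139] [163.7 221.6] [0.6285 0.3899 0.022 ]
[467 214  21  33 378] [476.9 230.7] [ 0.5404 -0.3524  0.022 ]
[431 235  18  35 360] [439.8 253.2] [ 0.4959 -0.2556  0.022 ]
[136 342  39  37 520] [155.3 359.4] [0.3079 0.4234 0.022 ]
[128 358  23  18 202] [138.9 366.6] [0.2935 0.4635 0.022 ]
plate [0.75998519 0.00298964 0.82527902]
```

View pics/c1.png

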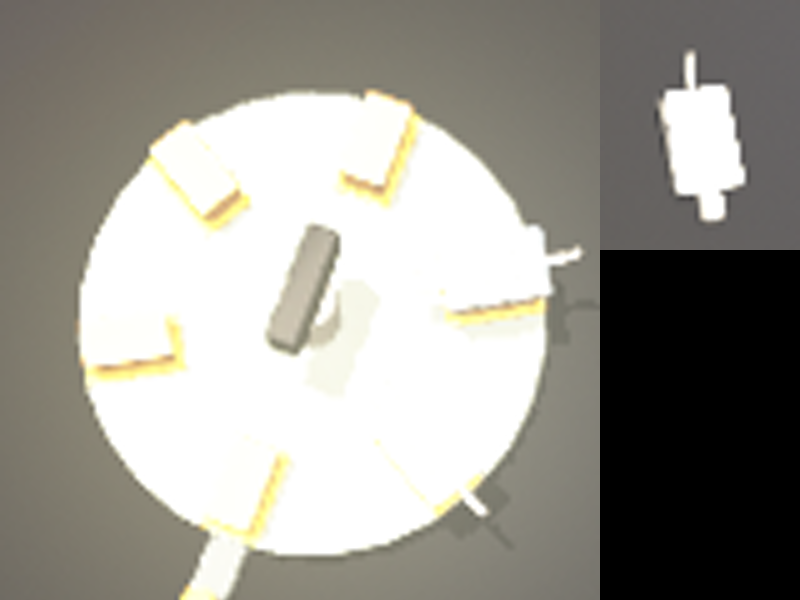

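The enlarged crop shows rest0 around crop (245,495), next to the post at lower left. The knob bar points the same way, the parked shells are at lower right and right, and the loose shell has its nose up and slightly left. I'll measure these properly.

Run:
```python
from h import *
from scipy.optimize import least_squares
im=cv2.imread("pics/top0.png");p=r.camera_params("top")
g=im.min(2)
c,_=ray(p,[[300,200]]);print("cam",c.round(3))
def big(m,pt):
    cs,_=cv2.findContours(m.astype(np.uint8),cv2.RETR_EXTERNAL,cv2.CHAIN_APPROX_NONE)
    cs=[k for k in cs if abs(cv2.pointPolygonTest(k,pt,True))<6 or cv2.pointPolygonTest(k,pt,False)>=0]
    return max(cs,key=cv2.contourArea)
# plate rim
m=(im.max(2)>215); cc=big(m,(297.,240.))
P=onz(p,cc.reshape(-1,2),.022)[:,:2]
f=least_squares(lambda q:np.hypot(*(P-q).T)-.110,P.mean(0),loss="soft_l1",f_scale=.001);A=f.x
print("axis",A.round(4),"n",len(P),"in",(abs(f.fun)<.003).sum())
# knob top
sub=np.zeros(m.shape,bool);sub[205:240,282:307]=1
kc=big((im.max(2)<190)&sub,(296.,222.))
K=onz(p,kc.reshape(-1,2),.117)[:,:2];rc=cv2.minAreaRect((K*1000).astype(np.float32));print("knob",rc,cv2.boundingRect(kc))
# shell: block via opening
m2=(g>125).astype(np.uint8)*255; S=m2[225:280,420:460]
S=cv2.resize(im[225:280,420:460].min(2),None,fx=4,fy=4,interpolation=cv2.INTER_CUBIC)
for th in (130,160,190):
    B=cv2.morphologyEx((S>th).astype(np.uint8),cv2.MORPH_OPEN,np.ones((33,33)))
    k=max(cv2.findContours(B,0,1)[0],key=cv2.contourArea).reshape(-1,2)
    W=onz(p,(k+.5)/4-.5+[420,225],.024)[:,:2]
    print("shell",th,cv2.minAreaRect((W*1000).astype(np.float32)))
    k=cv2.findContours((S>th).astype(np.uint8),0,1)[0];k=max(k,key=cv2.contourArea).reshape(-1,2)
    e=k[[k[:,1].argmin(),k[:,1].argmax()]];print("  ends",onz(p,e/4+[420,225],.024)[:,:2].round(4).tolist())
# post yellow
hsv=cv2.cvtColor(im,cv2.COLOR_BGR2HSV)
ys,xs=np.where((hsv[...,1]>90)&(hsv[...,0]>12)&(hsv[...,0]<40)&(hsv[...,2]>120)); s=(xs>268)&(xs<285)&(ys>275)&(ys<300)
if s.sum(): q=np.array([xs[s].mean(),ys[s].mean()]);w=onz(p,[q],.038)[0,:2];print("post",q,w,np.hypot(*(w-A)),np.degrees(np.arctan2(*(A-w)[::-1])))
print("r2 knob yaw in deg via post above")
from scipy.spatial.transform import Rotation as Ro
print(Ro.from_euler("xyz",r.get_state()["eef_rot"],degrees=True).as_matrix().round(3))
# knob / shell in scene view, predicted pixels for check
ps=r.camera_params("scene")
print(proj(ps,[[*A,.117],[.496,-.256,.024]]).round(1))
sc=cv2.imread("pics/scene0.png")
o=np.hstack([cv2.resize(im[275:300,262:292],(480,400),interpolation=cv2.INTER_CUBIC),cv2.resize(sc[225:265,180:220],(300,400)[0:2],interpolation=cv2.INTER_CUBIC)]);cv2.imwrite("pics/c2.png",o)
```

```text
cam [0.391 0.033 1.174]
axis [0.5841 0.0724] n 314 in 240
knob ((581.7901000976562, 71.24978637695312), (15.82924747467041, 55.31284713745117), 67.16413116455078) (289, 210, 14, 26)
shell 130 ((496.6906433105469, -255.9275665283203), (35.68492126464844, 51.18012619018555), 84.59988403320312)
  ends [[0.5387, -0.257], [0.4581, -0.2536]]
shell 160 ((496.3708190917969, -256.1434631347656), (33.99998092651367, 49.409297943115234), 84.59101104736328)
  ends [[0.5376, -0.2556], [0.4586, -0.2536]]
shell 190 ((496.3681945800781, -256.1412048339844), (32.80913162231445, 48.23087692260742), 84.58956909179688)
  ends [[0.537, -0.2561], [0.4592, -0.2537]]
post [274.42857143 285.28571429] [0.45584978 0.13374901] 0.14215449046756104 -25.578357387601045
r2 knob yaw in deg via post above
[[-0.    -0.266 -0.964]
 [-0.001 -0.964  0.266]
 [-1.     0.001 -0.   ]]
[[328.7 178.8]
 [199.9 242.3]]
```

Estimates so far:
- **Shell:** centre about (0.496, -0.256), long axis about -5.4°, nose towards +x.
- **Changer:** axis about (0.583, 0.072), inward rest direction about -24°.

I'll move towards the changer and look with the wrist camera on the way.

>>> carry_out([
  [37,-25,14,0,0,0,100],
  [74,-50,28,0,0,0,100],
  [111,-75,42,0,0,0,100],
  [148,-100,56,0,0,0,100],
  [185,-125,70,0,0,0,100],
])

```text
time_s: 0.65
tcp_pos: [0.3654, 0.5244, 0.297]
eef_rot: [72.1, 90.0, -123.3]
contact_force: [0.2, 1.4, 0.9]
gripper_width: 0.0874
```

>>> carry_out([
  [22,-42,0,0,0,0,100],
  [44,-84,0,0,0,0,100],
  [66,-126,0,0,0,0,100],
  [88,-168,0,0,0,0,100],
  [110,-210,0,0,0,0,100],
])

```text
time_s: 1.15
tcp_pos: [0.4747, 0.3138, 0.2965]
eef_rot: [-3.3, 90.0, 161.3]
contact_force: [0.8, 1.2, 0.1]
gripper_width: 0.0876
```

>>> carry_out([
  [0,-45,0,0,0,0,100],
  [0,-90,0,0,0,0,100],
  [0,-135,0,0,0,0,100],
  [0,-180,0,0,0,0,100],
  [0,-220,0,0,0,0,100],
])

```text
time_s: 1.65
tcp_pos: [0.4737, 0.0937, 0.2966]
eef_rot: [-115.2, 90.0, 49.4]
contact_force: [0.5, -0.4, -0.2]
gripper_width: 0.0876
```

Run:
```python
from h import *
p=r.camera_params("wrist");im=r.capture("wrist");cv2.imwrite("pics/w1.png",im)
import pickle;pickle.dump(p,open("w1.pkl","wb"))
c,d=ray(p,[[320,200]]);print(c,d, proj(p,[[.583,.072,.117],[.505,.107,.055],[.456,.134,.038]]))
```

```text
[0.55349597 0.07112263 0.45530932] [[-0.29208098  0.09776201 -0.95153103]] [[316.64722914  67.46040055]
 [308.03839184 144.48646131]
 [299.71717654 183.00909549]]
```

View pics/w1.png

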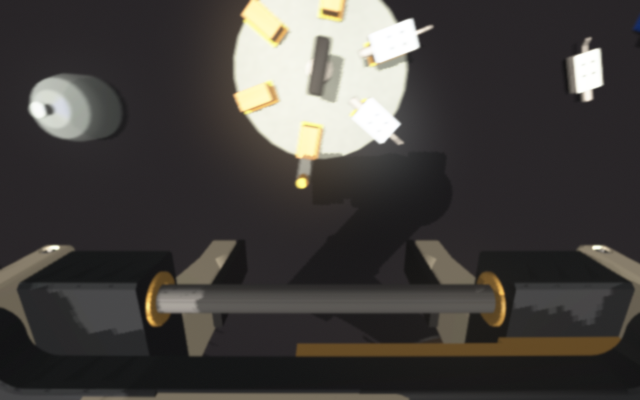

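The wrist view shows rest0's wooden top at (309,138), the yellow post top at (301,183), the knob bar at (319,66) and the loose shell at (585,72) with its nose up. It agrees with the top camera, so I'll measure from it.

Run:
```python
from h import *
import pickle
from scipy.optimize import least_squares
im=cv2.imread("pics/w1.png");p=pickle.load(open("w1.pkl","rb"))
def rect(m,box,z,op=0,name=""):
    x0,y0,x1,y1=box;f=4
    B=cv2.resize(m[y0:y1,x0:x1].astype(np.float32),None,fx=f,fy=f,interpolation=cv2.INTER_LINEAR)>.5
    B=B.astype(np.uint8)
    if op:B=cv2.morphologyEx(B,cv2.MORPH_OPEN,np.ones((op,op)))
    k=max(cv2.findContours(B,0,1)[0],key=cv2.contourArea).reshape(-1,2)
    W=onz(p,(k+.5)/f-.5+[x0,y0],z)[:,:2];R=cv2.minAreaRect((W*1000).astype(np.float32))
    (c,(w,h),a)=R; a=a if w>h else a-90
    print(name,np.round(c,1),round(w,1),round(h,1),"long axis",round((a+90)%180-90,1)); return np.array(c)/1000
hsv=cv2.cvtColor(im,cv2.COLOR_BGR2HSV);v=im.max(2)
kn=rect(v<100,(300,25,338,105),.117,0,"knob")
for s in (60,80,100):
    r0=rect((hsv[...,1]>s)&(v>190),(290,110,328,160),.055,0,f"rest0 s{s}")
po=rect((hsv[...,1]>100)&(v>170),(290,172,313,195),.038,0,"post")
for t in (130,160,190): sh=rect(im.min(2)>t,(555,30,620,110),.024,40,"shell")
m=(v>110).astype(np.uint8);k=max(cv2.findContours(m[0:165,225:420],0,1)[0],key=cv2.contourArea).reshape(-1,2)+[225,0]
k=k[(k[:,1]>2)];P=onz(p,k,.022)[:,:2]
f=least_squares(lambda q:np.hypot(*(P-q).T)-.110,[.583,.072],loss="soft_l1",f_scale=.001);print("axis",f.x,len(P),(abs(f.fun)<.003).sum())
for n,q in (("rest0",r0),("post",po)):
    for A in (f.x,kn): d=A-q;print(n,np.hypot(*d),np.degrees(np.arctan2(d[1],d[0])))
print(v[60:70,310:330:2].tolist()[0], im[138,309],im[70,585])
```

```text
knob [607.8  62.6] 0.6 0.7 long axis -63.3
rest0 s60 [508.5 104.8] 30.7 46.5 long axis -25.4
rest0 s80 [508.  105.1] 29.6 45.6 long axis -26.4
rest0 s100 [490.3 107. ] 10.3 21.4 long axis -80.7
post [456.  131.5] 15.9 16.5 long axis -17.0
shell [ 496.  -258.7] 37.2 56.2 long axis -0.7
shell [ 495.7 -258.7] 34.7 53.7 long axis -0.7
shell [ 495.5 -259. ] 53.0 33.9 long axis 3.1
axis [0.58289907 0.0699077 ] 455 283
rest0 0.0997302526723097 -21.862694190335485
rest0 0.12556068583409916 -20.71710111993965
post 0.1410294141088399 -25.880959654376856
post 0.16665121024075424 -24.398140609328657
[239, 219, 143, 113, 117, 116, 113, 105, 110, 134] [201 249 255] [254 255 255]
```

Post direction, rest edges and axis agree: the inward direction is about -25.7° and the axis about (0.583, 0.071). Next I'll go over the shell and take a close look.

>>> carry_out([
  [4,-45,0,0,0,0.04,100],
  [7,-90,0,0,0,0.08,100],
  [10,-135,0,0,0,0.12,100],
  [13,-180,0,0,0,0.16,100],
  [16,-225,0,0,0,0.17,100],
])

```text
time_s: 2.2
tcp_pos: [0.4899, -0.131, 0.2967]
eef_rot: [-149.8, 90.0, 24.6]
contact_force: [0.3, -0.2, 0.5]
gripper_width: 0.0877
```

>>> carry_out([
  [2,-40,-20,0,0,0,100],
  [4,-80,-50,0,0,0,100],
  [6,-115,-85,0,0,0,100],
  [6,-126,-125,0,0,0,100],
  [6,-126,-150,0,0,0,100],
])

```text
time_s: 2.7
tcp_pos: [0.4944, -0.2567, 0.1432]
eef_rot: [-9.6, 89.8, 164.6]
contact_force: [-0.6, 0.8, 0.0]
gripper_width: 0.0876
```

>>> carry_out([
  [0,0,0,0,0,0,100],
  [0,0,0,0,0,0,100],
])

```text
time_s: 2.9
tcp_pos: [0.4965, -0.2554, 0.147]
eef_rot: [36.8, 90.0, -148.8]
contact_force: [0.8, -0.8, 0.6]
gripper_width: 0.0878
```

Run:
```python
from h import *
import pickle
s=r.get_state();print(s["tcp_pos"],s["eef_rot"],s["time_s"])
p=r.camera_params("wrist");im=r.capture("wrist");cv2.imwrite("pics/w2.png",im)
pickle.dump(p,open("w2.pkl","wb"))
from scipy.spatial.transform import Rotation as Ro
y=Ro.from_euler("xyz",s["eef_rot"],degrees=True).as_matrix()[:,1];print("jaw",np.degrees(np.arctan2(y[1],y[0]))%180)
for t in (120,160,200):
    B=cv2.morphologyEx((im.min(2)>t).astype(np.uint8),cv2.MORPH_OPEN,np.ones((21,21)))
    for k in cv2.findContours(B,0,1)[0]:
        W=onz(p,k.reshape(-1,2),.024)[:,:2]
        if cv2.contourArea(k)>400: print(t,cv2.boundingRect(k),cv2.minAreaRect((W*1000).astype(np.float32)))
```

```text
[ 0.49647065 -0.255387    0.14702543] [  36.79171424   89.95366616 -148.84899848] 2.9
jaw 84.35929626838066
120 (513, 290, 81, 42) ((342.1580505371094, -482.6324157714844), (87.46258544921875, 51.34385299682617), 84.18479919433594)
120 (69, 290, 70, 44) ((387.0694885253906, -10.094810485839844), (74.07239532470703, 53.96098327636719), 84.64139556884766)
120 (439, 289, 54, 53) ((345.6849365234375, -390.2119445800781), (66.0037841796875, 55.6612434387207), 0.7969630360603333)
120 (279, 289, 78, 24) ((379.6931457519531, -236.3299102783203), (80.94386291503906, 28.007171630859375), 84.41490936279297)
120 (158, 289, 114, 54) ((370.6495056152344, -127.21092224121094), (120.69019317626953, 67.00141143798828), 84.55990600585938)
120 (0, 269, 17, 38) ((424.9354553222656, 80.43524169921875), (16.385150909423828, 51.60662841796875), 66.59465026855469)
120 (307, 162, 37, 55) ((498.0993957519531, -255.90032958984375), (33.0528450012207, 52.020870208740234), 85.39671325683594)
120 (413, 107, 39, 51) ((540.7135009765625, -353.9496765136719), (32.76112365722656, 42.97451400756836), 84.46913146972656
[... 402 characters left out ...]
9453125, -256.3100891113281), (32.166587829589844, 49.175289154052734), 85.39708709716797)
160 (0, 106, 74, 94) ((553.94287109375, -1.0966110229492188), (64.65132141113281, 77.86490631103516), 67.03215026855469)
160 (0, 35, 46, 63) ((625.3766479492188, -16.314638137817383), (37.21483612060547, 48.83369827270508), 67.30377960205078)
200 (309, 165, 32, 31) ((507.1695861816406, -256.2736511230469), (28.635955810546875, 28.221630096435547), 84.41926574707031)
200 (0, 131, 73, 67) ((551.6729125976562, 0.2621917724609375), (63.87378692626953, 68.54336547851562), 66.98951721191406)
200 (0, 36, 45, 62) ((625.4745483398438, -15.892799377441406), (36.35675048828125, 47.45849609375), 67.30571746826172)
```

View pics/w2.png

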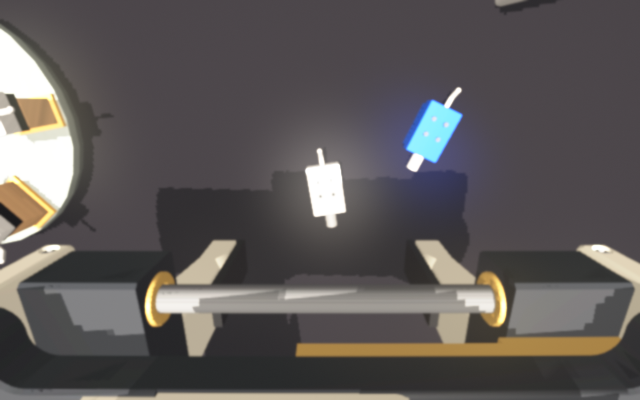

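The shell is at (325,190), tilted about 9° nose-left in the image. My square morphology kernel forced the fit towards image axes, so I'll refit with a round kernel.

```bash
cat > fit.py <<'E'
from h import *
def block(im,p,box,z,kern,ths=(110,130,150)):
    x0,y0,x1,y1=box;f=4
    S=cv2.resize(im[y0:y1,x0:x1].min(2),None,fx=f,fy=f,interpolation=cv2.INTER_CUBIC)
    for t in ths:
        B=(S>t).astype(np.uint8)
        B=cv2.morphologyEx(B,cv2.MORPH_CLOSE,np.ones((9,9)))
        B=cv2.morphologyEx(B,cv2.MORPH_OPEN,cv2.getStructuringElement(cv2.MORPH_ELLIPSE,(kern,kern)))
        k=max(cv2.findContours(B,0,1)[0],key=cv2.contourArea).reshape(-1,2)
        W=onz(p,(k+.5)/f-.5+[x0,y0],z)[:,:2]*1000
        c,(w,h),a=cv2.minAreaRect(W.astype(np.float32)); a=a if w>h else a-90
        d=W-W.mean(0);e=np.linalg.svd(d,full_matrices=0)[2][0]
        print(t,np.round(c,1),round(w,1),round(h,1),"long",round((a+90)%180-90,1),"pca",round((np.degrees(np.arctan2(e[1],e[0]))+90)%180-90,1))
E
python3 - <<'E'
from fit import *
import pickle
p=pickle.load(open("w2.pkl","rb"));im=cv2.imread("pics/w2.png")
block(im,p,(295,155,360,240),.024,70)
print(onz(p,[[320,150]],.029),onz(p,[[331.5,226]],.017))
p=r.camera_params("top");im=cv2.imread("pics/top0.png")
block(im,p,(425,230,458,275),.024,36)
E
```

```text
110 [ 498.7 -260.6] 43.5 57.8 long -0.1 pca -9.2
130 [ 497.6 -256.7] 53.9 32.9 long 3.1 pca 2.0
150 [ 497.3 -256.7] 52.9 32.4 long 3.0 pca 2.5
[[ 0.53581948 -0.2551631   0.029     ]] [[ 0.45869743 -0.2583731   0.017     ]]
110 [ 496.4 -256. ] 55.2 36.4 long 3.0 pca -0.5
130 [ 496.4 -255.9] 54.0 35.4 long 2.7 pca 0.3
150 [ 496.4 -256.1] 53.9 34.7 long 2.7 pca 0.2
```

Yaw is about +3° and centre about (0.4965, -0.2565), with both cameras agreeing. Descending to grasp.

>>> carry_out([
  [0,-1,-30,0,0,0.07,70],
  [0,-1,-70,0,0,0.15,70],
  [0,-1,-110,0,0,0.15,70],
  [0,-1,-135,0,0,0.15,70],
  [0,-1,-143,0,0,0.15,70],
], squeeze=15)

```text
time_s: 3.45
tcp_pos: [0.4964, -0.2557, 0.0029]
eef_rot: [-11.3, 89.9, 171.7]
contact_force: [-0.0, -0.1, 0.1]
gripper_width: 0.0618
```

>>> carry_out([
  [0,0,0,0,0,0,70],
  [0,0,0,0,0,0,70],
  [0,0,0,0,0,0,30],
  [0,0,0,0,0,0,20],
  [0,0,0,0,0,0,20],
])

```text
time_s: 3.95
tcp_pos: [0.4968, -0.2564, 0.0045]
eef_rot: [168.6, 89.9, -8.5]
contact_force: [-0.9, -0.1, -1.1]
gripper_width: 0.043
```

>>> carry_out([
  [0,0,0,0,0,0,20],
  [0,0,0,0,0,0,20],
  [0,0,0,0,0,0,20],
  [0,0,0,0,0,0,20],
  [0,0,0,0,0,0,20],
])

```text
time_s: 4.45
tcp_pos: [0.4964, -0.2563, 0.0038]
eef_rot: [135.3, 90.0, -41.8]
contact_force: [-1.4, 0.0, 6.7]
gripper_width: 0.0301
```

Gripped at 30.1 mm. Lifting, then carrying it to above rest0.

>>> carry_out([
  [0,0,10,0,0,0,20],
  [0,0,40,0,0,0,20],
  [0,10,80,0,0,0,20],
  [1,30,120,0,0,0,20],
  [2,60,150,0,0,-0.05,20],
])

```text
time_s: 4.95
tcp_pos: [0.4987, -0.1965, 0.1564]
eef_rot: [166.0, 89.9, -14.0]
contact_force: [0.9, 0.8, -0.7]
gripper_width: 0.03
```

>>> carry_out([
  [1,40,0,0,0,-0.07,20],
  [2,80,0,0,0,-0.16,20],
  [3,120,0,0,0,-0.25,20],
  [4,160,0,0,0,-0.34,20],
  [5,200,0,0,0,-0.42,20],
])

```text
time_s: 5.45
tcp_pos: [0.503, 0.0053, 0.1542]
eef_rot: [-127.3, 90.0, 28.5]
contact_force: [0.4, -0.4, -0.7]
gripper_width: 0.0296
```

>>> carry_out([
  [1,40,0,0,0,-0.03,20],
  [2,75,0,0,0,-0.03,20],
  [3,100,-5,0,0,-0.03,20],
  [3,104,-10,0,0,-0.03,20],
  [3,104,-10,0,0,-0.03,20],
])

```text
time_s: 5.95
tcp_pos: [0.5056, 0.1081, 0.143]
eef_rot: [47.4, 89.9, -158.2]
contact_force: [-0.3, -0.4, -0.6]
gripper_width: 0.0299
```

>>> carry_out([
  [0,0,0,0,0,0,20],
  [0,0,0,0,0,0,20],
])

```text
time_s: 6.15
tcp_pos: [0.5063, 0.1068, 0.1438]
eef_rot: [-172.8, 90.0, -18.5]
contact_force: [-0.2, -0.4, 0.4]
gripper_width: 0.0302
```

Run:
```python
from h import *
import pickle
s=r.get_state();print(s["tcp_pos"],s["eef_rot"],s["time_s"],s["gripper_width"],s["joints"])
p=r.camera_params("wrist");im=r.capture("wrist");cv2.imwrite("pics/w3.png",im)
pickle.dump(p,open("w3.pkl","wb"))
t=r.capture("scene");cv2.imwrite("pics/s3.png",t)
from scipy.spatial.transform import Rotation as Ro
y=Ro.from_euler("xyz",s["eef_rot"],degrees=True).as_matrix()[:,1];print("jaw",np.degrees(np.arctan2(y[1],y[0]))%180)
o=np.vstack([im[:300],cv2.resize(t[125:255,250:400],(346,300),interpolation=cv2.INTER_CUBIC)[:, :346].repeat(1,0) if 0 else np.hstack([cv2.resize(t[125:255,250:400],(346,300),interpolation=cv2.INTER_CUBIC),np.zeros((300,294,3),np.uint8)])])
cv2.imwrite("pics/c3.png",o)
```

```text
[0.50625519 0.10681709 0.14381611] [-172.76416627   89.99608697  -18.53940405] 6.15 0.030187560800299724 [ 3.36754888e+01  9.89333758e+00 -2.56663678e+01  3.80156951e-03
 -5.44378971e+01  3.05470626e+01]
jaw 64.2247622302993
```

View pics/c3.png

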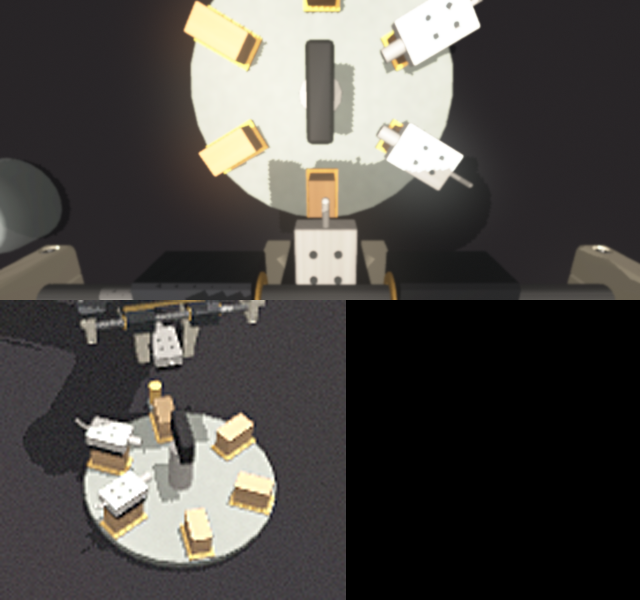

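The wrist view shows the shell held square with its nose inward (wire tip near (325,203)), and rest0 behind it at (322,190). The shell hides part of rest0. I'll measure the knob and plate from this view and enlarge rest0.

Run:
```python
from fit import *
import pickle
from scipy.optimize import least_squares
im=cv2.imread("pics/w3.png");p=pickle.load(open("w3.pkl","rb"));v=im.max(2)
def rim(z=.022):
    m=(v>110).astype(np.uint8);m[215:]=0;k=max(cv2.findContours(m[:,150:500],0,1)[0],key=cv2.contourArea).reshape(-1,2)+[150,0]
    k=k[(k[:,1]>2)&(k[:,1]<212)];P=onz(p,k,z)[:,:2]
    f=least_squares(lambda q:np.hypot(*(P-q).T)-.110,[.583,.072],loss="soft_l1",f_scale=.0007);print("axis",f.x,len(P),(abs(f.fun)<.002).sum());return f.x
A=rim()
B=(v[30:150,295:345]<90).astype(np.uint8);n,l,s,c=cv2.connectedComponentsWithStats(B);i=l[60,25]
k=max(cv2.findContours((l==i).astype(np.uint8),0,1)[0],key=len).reshape(-1,2)+[295,30]
W=onz(p,k,.117)[:,:2]*1000;print("knob",cv2.minAreaRect(W.astype(np.float32)),cv2.boundingRect(k))
ty=np.radians(64.2-90);T=np.array([.5063,.1068]);e=np.array([np.cos(ty),np.sin(ty)]);nrm=np.array([-e[1],e[0]])
def rel(px,z):
    w=onz(p,px,z)[:,:2]-T;return np.c_[w@e,w@nrm].round(4)*1000
print("axis rel tool fwd/left mm",((A-T)@e*1000).round(1),((A-T)@nrm*1000).round(1))
print("held shell front corners, hook tip",rel([[294.5,222],[356,222]],.164).tolist(),rel([[325,200]],.169).tolist())
print("proj of rest0 corners if axis/yaw right")
d=np.array([np.cos(np.radians(-25.7)),np.sin(np.radians(-25.7))]);q=np.array([-d[1],d[0]]);R0=A-.085*d
print(R0,proj(p,[[*(R0+a*d+b*q),.055] for a,b in((.02,.011),(.02,-.011),(0,.011),(0,-.011))]).round(1).tolist())
cv2.imwrite("pics/c4.png",cv2.resize(im[155:285,275:375],(600,600*130//100)[0:2] if 0 else (460,598),interpolation=cv2.INTER_CUBIC))
```

```text
axis [0.58375007 0.07216726] 621 337
knob ((584.5568237304688, 72.18199157714844), (28.584686279296875, 62.44798278808594), 64.27561950683594) (295, 30, 50, 120)
axis rel tool fwd/left mm 84.8 2.5
held shell front corners, hook tip [[27.400000000000002, 13.899999999999999], [27.400000000000002, -14.9]] [[39.800000000000004, -0.4]]
proj of rest0 corners if axis/yaw right
[0.50715852 0.10902828] [[307.8, 180.1], [335.3, 180.1], [308.3, 203.7], [335.0, 203.7]]
```

View pics/c4.png

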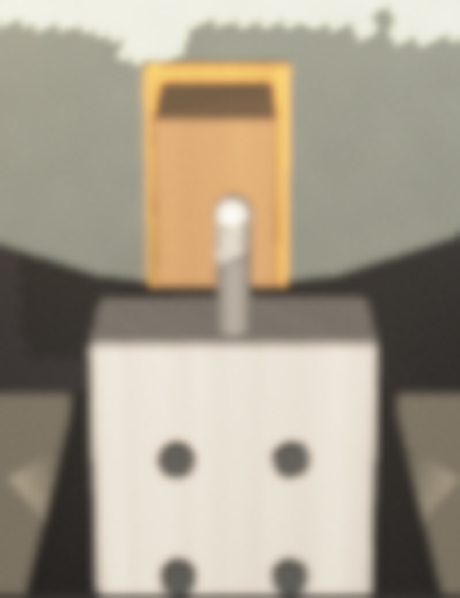

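Rest0's inner top edge appears at (309–335, 180.7) against a prediction of (308–335, 180.1), a sub-millimetre match. The shell is centred in the jaws, so it needs a shift of about (0.5, 2.2) mm. Lowering now.

>>> carry_out([
  [0.5,2.2,-10,0,0,0,20],
  [0.5,2.2,-30,0,0,0,20],
  [0.5,2.2,-50,0,0,0,20],
  [0.5,2.2,-65,0,0,0,20],
  [0.5,2.2,-75,0,0,0,20],
])

```text
time_s: 6.75
tcp_pos: [0.5061, 0.1093, 0.0669]
eef_rot: [54.5, 89.9, -151.2]
contact_force: [-0.8, 0.2, 0.4]
gripper_width: 0.03
```

>>> carry_out([
  [0,0,-3,0,0,0,20],
  [0,0,-6,0,0,0,20],
  [0,0,-8,0,0,0,20],
  [0,0,-9,0,0,0,20],
  [0,0,-9,0,0,0,20],
])

```text
time_s: 7.25
tcp_pos: [0.5069, 0.11, 0.0599]
eef_rot: [-122.1, 90.0, 32.2]
contact_force: [-0.2, -0.3, -0.3]
gripper_width: 0.03
```

>>> carry_out([
  [0,0,-0.5,0,0,0,20],
  [0,0,-1,0,0,0,20],
  [0,0,-1,0,0,0,20],
  [0,0,-1,0,0,0,20],
])

```text
time_s: 7.65
tcp_pos: [0.5069, 0.11, 0.0588]
eef_rot: [-127.8, 90.0, 26.5]
contact_force: [0.6, 0.7, 1.8]
gripper_width: 0.0298
```

Run:
```python
from h import *
for n in range(1):
    s=r.get_state();print(s["tcp_pos"],s["contact_force"],s["moment"],s["gripper_width"])
im=r.capture("wrist");t=r.capture("scene");s=r.get_state();print(s["tcp_pos"],s["contact_force"])
cv2.imwrite("pics/c5.png",np.vstack([cv2.resize(im[100:300,220:420],(500,300)),cv2.resize(t[140:200,280:380],(500,300),interpolation=cv2.INTER_CUBIC)]))
```

```text
[0.50693786 0.11004816 0.05882926] [0.64192452 0.66184086 1.81884003] [ 0.11403692  0.25793473 -0.02332385] 0.029815682327026773
[0.50693544 0.11006647 0.05881167] [-1.38225117  0.47333393  2.70602388]
```

View pics/c5.png

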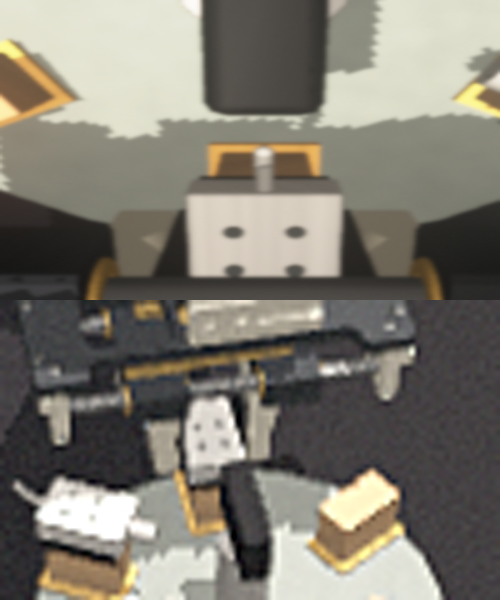

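The shell sits centred over rest0 with about 2 N of contact. Releasing with a small opening, then lifting straight up.

>>> carry_out([
  [0,0,0,0,0,0,38],
  [0,0,0,0,0,0,42],
  [0,0,0,0,0,0,46],
  [0,0,0,0,0,0,50],
  [0,0,0,0,0,0,52],
])

```text
time_s: 8.25
tcp_pos: [0.5067, 0.1099, 0.0585]
eef_rot: [58.3, 90.0, -147.4]
contact_force: [-0.4, -0.3, -0.1]
gripper_width: 0.0448
```

>>> carry_out([
  [0,0,0,0,0,0,52],
  [0,0,5,0,0,0,52],
  [0,0,20,0,0,0,52],
  [0,0,45,0,0,0,52],
  [0,0,80,0,0,0,52],
])

```text
time_s: 8.75
tcp_pos: [0.5057, 0.1094, 0.1385]
eef_rot: [54.6, 89.8, -151.1]
contact_force: [1.4, 1.0, 0.3]
gripper_width: 0.0456
```

>>> carry_out([
  [0,0,25,0,0,0,52],
  [0,0,40,0,0,0,52],
  [0,0,40,0,0,0,52],
  [0,0,40,0,0,0,52],
])

```text
time_s: 9.15
tcp_pos: [0.5066, 0.11, 0.1787]
eef_rot: [-94.1, 90.0, 60.2]
contact_force: [-0.4, 0.3, -0.4]
gripper_width: 0.0455
```

Run:
```python
from fit import *
import pickle
s=r.get_state();print(s["tcp_pos"],s["eef_rot"],s["contact_force"],s["time_s"])
p=r.camera_params("wrist");im=r.capture("wrist");cv2.imwrite("pics/w6.png",im);pickle.dump(p,open("w6.pkl","wb"))
e=proj(p,[[.5068,.1086,.055],[.5068,.1086,.079],[.5837,.0715,.117]]);print(e)
cv2.imwrite("pics/c6.png",im[0:290])
```

```text
[0.50656835 0.10996809 0.17867722] [-94.05542848  89.95920397  60.22205973] [-0.41651475  0.29960327 -0.42000522] 9.15
[[325.94355814 190.75031354]
 [325.97916153 198.62343457]
 [326.34718712  92.46034133]]
```

View pics/c6.png

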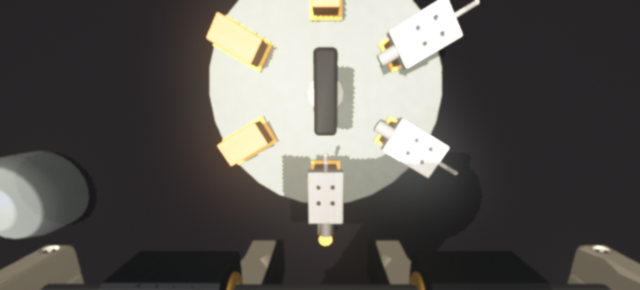

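The shell lies level on rest0 at (325,197), where I predicted (326,199). The parked shells are undisturbed and the knob is in line at (325,91). Next I'll go over the knob and down.

>>> carry_out([
  [15,-7.5,0,0,0,0,52],
  [45,-22,0,0,0,0,52],
  [70,-34.5,0,0,0,0,52],
  [76.5,-37.5,0,0,0,0,52],
  [76.5,-37.5,0,0,0,0,52],
])

```text
time_s: 9.7
tcp_pos: [0.5838, 0.0714, 0.1769]
eef_rot: [51.1, 89.8, -154.8]
contact_force: [-0.3, 0.0, -0.9]
gripper_width: 0.0458
```

>>> carry_out([
  [0,0,-25,0,0,0,52],
  [0,0,-50,0,0,0,52],
  [0,0,-75,0,0,0,52],
  [0,0,-88,0,0,0,52],
  [0,0,-91.5,0,0,0,52],
])

```text
time_s: 10.2
tcp_pos: [0.5819, 0.0723, 0.0855]
eef_rot: [48.1, 89.8, -157.6]
contact_force: [0.3, 0.2, -0.2]
gripper_width: 0.0455
```

>>> carry_out([
  [0,0,0,0,0,0,45],
  [0,0,0,0,0,0,38],
  [0,0,0,0,0,0,32],
  [0,0,0,0,0,0,27],
  [0,0,0,0,0,0,23],
], squeeze=20)

```text
time_s: 10.7
tcp_pos: [0.5835, 0.0725, 0.0876]
eef_rot: [-130.8, 89.9, 23.5]
contact_force: [-0.3, 0.7, -0.1]
gripper_width: 0.0218
```

>>> carry_out([
  [0,0,0,0,0,0,21],
  [0,0,0,0,0,0,19],
  [0,0,0,0,0,0,17],
  [0,0,0,0,0,0,14],
  [0,0,0,0,0,0,10],
])

```text
time_s: 11.2
tcp_pos: [0.5837, 0.0731, 0.0872]
eef_rot: [-113.3, 89.9, 41.0]
contact_force: [1.2, 5.9, 0.2]
gripper_width: 0.0159
```

Run:
```python
from h import *
s=r.get_state();print(s["tcp_pos"],s["contact_force"],s["moment"],s["gripper_width"],s["joints"].round(1))
```

```text
[0.58367195 0.07307242 0.08720683] [1.21528522 5.86184432 0.23603443] [ 1.91736902 -0.13545197 -0.01692136] 0.01587526562615019 [ 26.2  19.7 -20.7  -0.  -49.6  38.2]
```

Gripping the bar (15.9 mm), with about 6 N of side force from a small offset. Now the smooth 2.5 s quintic turn of +1.047 rad, easing out the y offset at the start.

>>> carry_out([
  [0,0.2,0,0,0,0.0006,10],
  [0,0.4,0,0,0,0.0047,10],
  [0,0.6,0,0,0,0.015,10],
  [0,0.8,0,0,0,0.033,10],
  [0,0.8,0,0,0,0.061,10],
])

```text
time_s: 11.7
tcp_pos: [0.5836, 0.0731, 0.0872]
eef_rot: [-171.9, 90.0, -14.0]
contact_force: [3.5, 1.2, -0.2]
gripper_width: 0.0161
```

>>> carry_out([
  [0,0,0,0,0,0.037,10],
  [0,0,0,0,0,0.083,10],
  [0,0,0,0,0,0.139,10],
  [0,0,0,0,0,0.202,10],
  [0,0,0,0,0,0.271,10],
])

```text
time_s: 12.2
tcp_pos: [0.5835, 0.0728, 0.0872]
eef_rot: [144.3, 90.0, -42.2]
contact_force: [3.1, 0.4, 0.3]
gripper_width: 0.0156
```

>>> carry_out([
  [0,0,0,0,0,0.075,10],
  [0,0,0,0,0,0.152,10],
  [0,0,0,0,0,0.231,10],
  [0,0,0,0,0,0.308,10],
  [0,0,0,0,0,0.383,10],
])

```text
time_s: 12.7
tcp_pos: [0.5836, 0.0725, 0.0872]
eef_rot: [93.4, 90.0, -71.1]
contact_force: [4.6, -1.5, -0.3]
gripper_width: 0.0162
```

>>> carry_out([
  [0,0,0,0,0,0.069,10],
  [0,0,0,0,0,0.133,10],
  [0,0,0,0,0,0.188,10],
  [0,0,0,0,0,0.234,10],
  [0,0,0,0,0,0.271,10],
])

```text
time_s: 13.2
tcp_pos: [0.5836, 0.0722, 0.0872]
eef_rot: [77.6, 89.9, -71.5]
contact_force: [4.9, -2.0, -1.2]
gripper_width: 0.0159
```

>>> carry_out([
  [0,0,0,0,0,0.028,10],
  [0,0,0,0,0,0.046,10],
  [0,0,0,0,0,0.056,10],
  [0,0,0,0,0,0.06,10],
  [0,0,0,0,0,0.061,10],
])

```text
time_s: 13.7
tcp_pos: [0.5837, 0.0722, 0.0872]
eef_rot: [78.7, 89.9, -67.0]
contact_force: [4.9, -1.9, -0.3]
gripper_width: 0.0155
```

Run:
```python
from h import *
from scipy.spatial.transform import Rotation as Ro
r.capture("top");r.capture("top")
s=r.get_state();print(s["tcp_pos"],s["contact_force"],s["moment"],s["gripper_width"],s["joints"].round(2))
y=Ro.from_euler("xyz",s["eef_rot"],degrees=True).as_matrix()[:,1];print("jaw",np.degrees(np.arctan2(y[1],y[0]))%180)
im=r.capture("wrist");cv2.imwrite("pics/w7.png",im);t=r.capture("scene");cv2.imwrite("pics/s7.png",t)
cv2.imwrite("pics/c7.png",np.vstack([im[:280],np.hstack([cv2.resize(t[130:250,240:400],(400,300),interpolation=cv2.INTER_CUBIC),np.zeros((300,240,3),np.uint8)])]))
```

```text
[0.58369327 0.07221196 0.08717443] [ 5.23776054 -2.77416959 -1.0283561 ] [-0.81166737 -1.7087802  -0.08478679] 0.015991839437414543 [ 2.613e+01  1.967e+01 -2.070e+01  9.000e-02 -4.963e+01  9.816e+01]
jaw 124.3458597740422
```

View pics/c7.png

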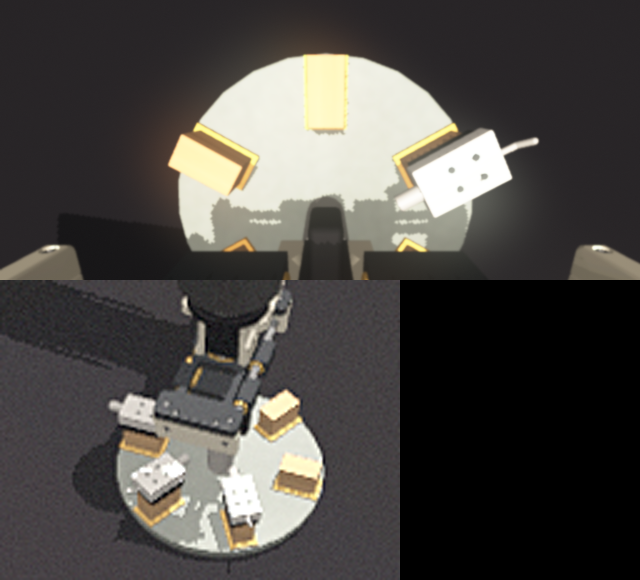

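The tool turned 60.1° and all three shells are still on their rests, as the scene crop shows. Releasing gently, lifting, and checking the angle.

>>> carry_out([
  [0,0,0,0,0,0,20],
  [0,0,0,0,0,0,24],
  [0,0,0,0,0,0,30],
  [0,0,0,0,0,0,40],
  [0,0,0,0,0,0,48],
])

```text
time_s: 14.4
tcp_pos: [0.583, 0.0732, 0.0869]
eef_rot: [-15.0, 90.0, -160.7]
contact_force: [-0.0, 0.6, -0.3]
gripper_width: 0.0371
```

>>> carry_out([
  [0,0,0,0,0,0,48],
  [0,0,10,0,0,0,48],
  [0,0,35,0,0,0,48],
  [0,0,70,0,0,0,48],
  [0,0,110,0,0,0,48],
])

```text
time_s: 14.9
tcp_pos: [0.5826, 0.073, 0.1982]
eef_rot: [-9.8, 89.9, -155.5]
contact_force: [0.8, 0.7, -0.6]
gripper_width: 0.042
```

>>> carry_out([
  [-25,30,30,0,0,-0.12,48],
  [-50,65,60,0,0,-0.25,48],
  [-75,100,90,0,0,-0.38,48],
  [-90,130,100,0,0,-0.5,48],
  [-90,130,100,0,0,-0.5,48],
])

```text
time_s: 15.4
tcp_pos: [0.4925, 0.2066, 0.3008]
eef_rot: [-144.1, 89.7, 41.4]
contact_force: [0.8, -0.3, -0.6]
gripper_width: 0.0424
```

>>> carry_out([
  [0,0,0,0,0,-0.1,48],
  [0,0,0,0,0,-0.25,48],
  [0,0,0,0,0,-0.39,48],
  [0,0,0,0,0,-0.5,48],
  [0,0,0,0,0,-0.5,48],
])

```text
time_s: 15.9
tcp_pos: [0.4932, 0.2028, 0.2973]
eef_rot: [62.5, 90.0, -140.6]
contact_force: [0.9, -0.0, 0.4]
gripper_width: 0.0421
```

Run:
```python
from h import *
import pickle
s=r.get_state();print(s["tcp_pos"],s["contact_force"],s["time_s"])
p=r.camera_params("wrist");im=r.capture("wrist");cv2.imwrite("pics/w8.png",im);pickle.dump(p,open("w8.pkl","wb"))
t=r.capture("top");cv2.imwrite("pics/t8.png",t)
print(proj(p,[[.5837,.0722,.117]]))
cv2.imwrite("pics/c8.png",np.vstack([im[:300],np.hstack([cv2.resize(t[165:305,235:355],(300,300),interpolation=cv2.INTER_CUBIC),np.zeros((300,340,3),np.uint8)])]))
```

```text
[0.49321087 0.20278035 0.29732855] [ 0.9462137  -0.01387263  0.4049214 ] 15.9
[[412.18892046  41.98322265]]
```

View pics/c8.png

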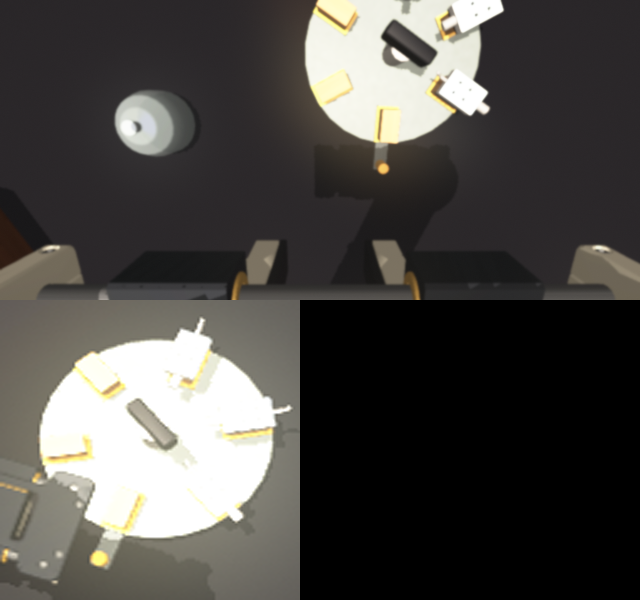

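All three shells are on their rests, an empty rest stands at the post (388,124)/(383,168), and the arm is clear. As a last numeric check, I'll compare the knob angle before and after, and the shell's position on its rest.

Run:
```python
from fit import *
import pickle
p=r.camera_params("top")
for n in ("top0","t8"):
    im=cv2.imread(f"pics/{n}.png");f=4
    S=cv2.resize(im[200:245,278:315].max(2),None,fx=f,fy=f,interpolation=cv2.INTER_CUBIC)
    for t in (170,190):
        B=cv2.morphologyEx((S<t).astype(np.uint8),cv2.MORPH_OPEN,cv2.getStructuringElement(2,(17,17)))
        k=max(cv2.findContours(B,0,1)[0],key=cv2.contourArea).reshape(-1,2)
        W=onz(p,(k+.5)/f-.5+[278,200],.117)[:,:2]*1000
        c,(w,h),a=cv2.minAreaRect(W.astype(np.float32));a=a if w>h else a-90
        print(n,t,np.round(c,1),round(w,1),round(h,1),"long",round((a+90)%180-90,1))
p=pickle.load(open("w8.pkl","rb"));im=cv2.imread("pics/w8.png")
block(im,p,(430,62,495,120),.079,60,(140,170,200))
a=np.radians(154.3+60);print("expected",1000*(np.array([.5837,.0722])+.085*np.array([np.cos(a),np.sin(a)])),"dir",np.degrees(a)-180)
# empty rest and post
hsv=cv2.cvtColor(im,cv2.COLOR_BGR2HSV);v=im.max(2)
ys,xs=np.where((hsv[...,1]>100)&(v>150));s=(xs>372)&(xs<396)&(ys>160)&(ys<178)
print("post px",xs[s].mean(),ys[s].mean(),onz(p,[[xs[s].mean(),ys[s].mean()]],.038))
d=np.radians(-25.7);d=np.array([np.cos(d),np.sin(d)]);q=np.array([-d[1],d[0]]);R0=np.array([.5837,.0722])-.085*d
print("predicted rest top corners",proj(p,[[*(R0+i*d+j*q),.055] for i,j in((.02,.011),(.02,-.011),(-.02,-.011),(-.02,.011))]).round(1).tolist())
B=((v>225)&(hsv[...,1]>30)).astype(np.uint8)[100:150,370:405];k=max(cv2.findContours(B,0,1)[0],key=cv2.contourArea);print("seen",cv2.minAreaRect(k+np.array([370,100])))
```

```text
Traceback (most recent call last):
ValueError: max() iterable argument is empty
```

Run:
```python
from fit import *
import pickle
p=r.camera_params("top")
for n in ("top0","t8"):
    im=cv2.imread(f"pics/{n}.png");f=4
    S=cv2.resize(im[205:243,280:312].max(2),None,fx=f,fy=f,interpolation=cv2.INTER_CUBIC)
    for t in (170,190):
        l,st=cv2.connectedComponentsWithStats((S<t).astype(np.uint8))[1:3]
        i=1+st[1:,4].argmax();k=max(cv2.findContours((l==i).astype(np.uint8),0,1)[0],key=len).reshape(-1,2)
        W=onz(p,(k+.5)/f-.5+[280,205],.117)[:,:2]*1000
        c,(w,h),a=cv2.minAreaRect(W.astype(np.float32));a=a if w>h else a-90
        print(n,t,np.round(c,1),round(w,1),round(h,1),"long",round((a+90)%180-90,1))
p=pickle.load(open("w8.pkl","rb"));im=cv2.imread("pics/w8.png")
try: block(im,p,(430,62,495,120),.079,60,(140,170,200))
except Exception as e: print(e)
a=np.radians(154.3+60);print("expected",1000*(np.array([.5837,.0722])+.085*np.array([np.cos(a),np.sin(a)])),"dir",np.degrees(a)-180)
hsv=cv2.cvtColor(im,cv2.COLOR_BGR2HSV);v=im.max(2)
ys,xs=np.where((hsv[...,1]>100)&(v>150));s=(xs>372)&(xs<396)&(ys>160)&(ys<178)
print("post",onz(p,[[xs[s].mean(),ys[s].mean()]],.038))
d=np.radians(-25.7);d=np.array([np.cos(d),np.sin(d)]);q=np.array([-d[1],d[0]]);R0=np.array([.5837,.0722])-.085*d
print("pred corners",proj(p,[[*(R0+i*d+j*q),.055] for i,j in((.02,.011),(.02,-.011),(-.02,-.011),(-.02,.011))]).round(1).tolist())
B=((v>225)&(hsv[...,1]>30)).astype(np.uint8)[100:150,370:405];k=max(cv2.findContours(B,0,1)[0],key=cv2.contourArea);print("seen",cv2.boxPoints(cv2.minAreaRect(k+np.array([370,100]))).round(1).tolist())
```

```text
top0 170 [578.2  67.1] 13.5 55.2 long -36.2
top0 190 [581.5  71. ] 17.2 56.6 long -23.9
t8 170 [580.9  72.3] 58.0 18.0 long 35.0
t8 190 [579.4  74.7] 59.2 24.4 long 35.1
140 [521.   29.8] 66.3 55.0 long 67.2 pca 32.0
170 [521.3  29.9] 65.7 54.4 long 67.2 pca 31.6
200 [523.8  26.3] 68.8 47.9 long 0.6 pca 26.0
expected [513.48164497  24.30028584] dir 34.30000000000001
post [[0.45638209 0.13402978 0.038     ]]
pred corners [[383.0, 108.7], [401.0, 109.6], [397.3, 142.7], [379.8, 141.8]]
seen [[372.5, 141.1999969482422], [375.8999938964844, 104.0999984741211], [401.29998779296875, 106.4000015258789], [398.0, 143.5]]
```

The knob now reads 35.0° against an expected 34.3°, and the tool turned 60.1°, so the turn is right to within about 1°. The arm is clear, so I'm handing in.

```bash
python3 -c "
from plant import r
print(r.get_state()['time_s']);print(r.close_job())"
```

```text
16.0
the job is handed in; nothing more can be done
None
```

I laid the loose shell right way up on rest0, nose inward, then turned the changer about 60° anticlockwise by its knob. I handed the job in at 16.0 s with the arm clear of everything.

**What the last checks showed:**
- **Placing:** before the turn, the wrist view showed the shell level on rest0, within about 1 to 2 mm of where I predicted it.
- **Turn:** the tool turned 60.1°. In the top view the knob bar reads 35.0° against about 34.3° expected, within the error of the measurement.
- **Final pictures:** all three shells are on their rests and an empty rest stands in line with the post. The dome and adapter were not touched.
- **Forces:** side forces stayed around 6 N while gripping and turning the knob.

**Checks that failed or disagreed:**
- The last fit of the placed shell's outline, after the turn, gave no usable reading because it merged with the bright plate. After the turn, its position is confirmed only by eye.
- The starting knob angle from the overexposed top picture was unreliable: -36° to -23°, depending on the threshold. I relied on the post, the plate rim and the tool angle instead.
- My first reading of the loose shell's angle (-5°) was skewed by the image filter. I refitted it to +3° before the grasp.

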